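# Open the round tissue basket by the release notch in its rim

### The arm

A 6-joint arm with a two-finger parallel gripper is mounted at the origin on a cart in front of the work surface, level with it; the furniture and walls round the work are solid. World frame = base frame: x ahead of the robot, y to its left, z up, the work surface at z = 0. Lengths are in mm, angles in degrees, forces in N, time in s.
With the tool pointing down it reaches from about 300 to 850 mm from the base axis. Payload 4.2 kg.
Tool frame: the origin (TCP) lies midway between the tips of the shut fingers; the grasp point (between the pads) lies 19 mm behind it; z points along the fingers, y is the line along which they close (so a half turn about z gives the same grasp; the last joint's range is limited). The gripper opens to 91 mm and grips with 3 to 60 N. Pads are 32 mm wide; open, the fingers measure 118 mm over their backs; the gripper's body (76 mm by 178 mm) begins 60 mm behind the grasp point.
Start: joints at [-70.302, 18.312, 89.639, -0, 72.044, -1.146], TCP at [204.605, -537.382, 213.976] pointing down, gripper open.
Joint ranges: [-177.97, 177.97], [-48.28, 115.42], [12.27, 149.76], [-77.06, 257.06], [2.81, 150.46], [-146.56, 146.56]. Speed limits (degrees/s): [147.25, 147.25, 180, 180, 180, 180].

### API

Orientations are given as [roll, pitch, yaw] about the fixed x, y, z axes, in that order (R = Rz(yaw) Ry(pitch) Rx(roll)).
In Python, from workcell import env, cam, status, workorder gives the robot as it stands (env), with the cameras (cam), the readings (status) and the job (workorder).
- The arm moves only by the tool jog_arm, called as name(argument=value, ...) on one line, values as JSON. Schema: {"type":"object","properties":{"rows":{"type":"array","items":{"type":"array","items":{"type":"array","items":{"type":"number"},"minItems":6,"maxItems":6},"minItems":1,"maxItems":8},"minItems":1,"maxItems":1},"jaw":{"type":"number"},"grip_n":{"type":"number"},"only":{"type":"string"},"quiet":{"type":"boolean"},"lines":{"type":"string"}},"required":["rows"],"additionalProperties":false}. rows is a list that holds a single list of rows (three levels of brackets), with 1 to 8 rows, each of 6 numbers: dx, dy, dz in mm, then a rotation vector rx, ry, rz in degrees; each row shifts and turns the commanded pose from where the row before left it, along the tool's axes as they then stand; what a row does not reach is not made up. A row lasts 1/10 s, in which the tool goes at most 50 mm and 8.59 degrees, less where a joint would pass 70% of its speed; a pose out of reach is approached as far as the arm can. jaw is the finger opening in mm, set as the call begins (left out keeps the last). The fingers move at their own pace and stop on an object; grip_n is the grip in N (left out, the last holds). Time passes only in rows, so rows that do not move let the fingers close. The tool returns the time, the measured TCP pose, the force, the opening and the grip force at its end. only (a regular expression) keeps the lines of the reply that match it, lines (a string "A,B") keeps lines A to B, and quiet returns only ok. Input that does not fit is refused with a message, and nothing moves.
- status.state(): the state, without advancing time (a new reading comes with each control period).
- cam.grab_frame(name): name is "scene" or "top"; returns the picture (480x640x3 uint8, blue, green, red); there is no depth.
- cam.camera_model(name): a dict with "fx", "fy", "cx", "cy" (pixels), "D" ([k1, k2, p1, p2, k3] as OpenCV has them; the pictures are not rectified), "T" (4x4, takes a point from camera to world coordinates). Camera axes: x right, y up, looking along -z (the intrinsics and any distortion apply to the point x, -y, -z); pixel columns grow to the right and rows downward; lengths in mm; the calibration is good to about 2 mm. A picture is of the moment at which its call begins. camera_model takes no time and is no camera call.
- workorder.job_done(): hands the job in; it is judged then, once.
The state is a dict: "time_s": time; "qpos": joint angles; "qvel": joint speeds; "effort": joint torques, N m; "ee_pos": TCP position; "ee_rot": TCP orientation; "force": force on the tool from outside, world axes, zero at the start; "torque": the same for the moment, N m; "gripper_width": finger opening in mm; "gripper_force": force on a finger pad.
Only numpy, scipy, OpenCV 4.12 (cv2) and the standard library are available. Lean on these libraries where they do the work, as an engineer would, in place of code of your own. Each camera call takes 0.05 s, during which the arm holds its last target. There are 200 camera calls.

### The job

The round perforated steel tissue basket has come back from the processor and its blocks have to be got at. With closed fingers, feel along the top of its wide black rim until the fingertip finds the release notch, press down inside the notch until the lid springs up, then push the lid right back until it stays fully open. Only touch the basket: press gently, do not lift, tip or shove it, and leave the things around it where they are.

Things in the scene. Friction and masses are not known exactly. Their poses are not given: they have to be found in the camera images.
- basket: Round tissue basket of perforated steel, 112 mm across, loose on the bench, about 1 kg with its blocks. Origin: centre of its underside, z up. A push-on lid unit sits on it, turned by up to 0.9 rad either way, too tight to turn under a finger: a flat black rim 54 to 78 mm from the axis, its top 72 mm above the bench, round a perforated steel lid (radius 53 mm, top 2 mm below the rim's).
- rim_middle (a point): Point on the basket's axis, level with the rim's top. The rim is flat all round but for one release notch, 42 mm wide along the rim, parallel-sided, open at the top and outside, reaching from the outer edge (78 mm) in to 58 mm from the axis. Its middle lies within 0.9 rad of the basket's -x direction, seen from above; where is not told. A closed fingertip centred 76 mm from the axis fits in.
- catch (a joint): Black rocking pad of the lid catch, lying in the notch, 39 mm wide, swept up toward the outside. 0: up, its outer edge 7 mm below the rim's top. Pressed, it tips outward and down to a stop at 0.42 rad (outer edge about 14 mm below the rim's top, about 8 N). It lets go of the lid at about 0.3 rad (about 12 mm below the rim's top) and springs back up when left.
- lid (a joint): Angle of the steel lid, 0: shut. Its hinge lies straight across from the notch, 58 mm beyond the basket's axis, 73 mm above the bench; its free edge, at the notch, is 111 mm from the hinge. Let go by the catch, a spring lifts it to 0.7 rad, no farther. Pushed on past upright (1.57) it falls back to its stop at 1.9 and stays; short of that it drops back to 0.7.
- forceps: Bystander: steel forceps lying on the bench in front, 128 mm long. Origin: its middle.
- cassette_3: Bystander: green embedding cassette with a wax block, 28 x 41 x 12 mm, lying on the bench at the left front.
- box_empty_a: Bystander: empty white card box, 66 x 86 x 24 mm, open at the top, standing to the right.

How it is judged (in metres and radians):
On the way, in this order (a step that is already met when the one before it is completed fails the run):
1. a fingertip rests on top of the rim, the catch still up and the lid shut (contact force between the fingers and basket above 0.5 N and value of joint catch below 0.05 rad and value of joint lid below 0.06 rad and z of the grasp point in the frame of basket between 0.084 and 0.115 m and horizontal distance between the grasp point and basket between 0.045 and 0.115 m), for 0.3 s.
2. the catch in the notch is pressed down by the fingers (value of joint catch above 0.25 rad and contact force between the fingers and basket above 0.5 N), for 0.05 s.
3. the finger has left the notch and the lid has sprung up (value of joint catch below 0.1 rad and value of joint lid above 0.4 rad), for 0.1 s.
At the end, for the whole second after the job is handed in: The lid rests fully open (over 1.75 rad), the catch is back up, and the basket stands upright and still within 30 mm of where it was; forceps, cassette and card box lie within 30 mm of where they were (value of joint lid above 1.75 rad and value of joint catch below 0.1 rad and linear speed of basket below 0.02 m/s and angle between basket's own z axis and vertical below 0.05 rad and distance of each of basket, forceps, cassette_3, box_empty_a from where it was at the start of the episode below 0.03 m); the robot touches nothing.
It fails at once if the basket is lifted, tipped by more than 0.12 rad, or shoved by more than 30 mm (distance of basket from where it was at the start of the episode above 0.03 m or angle between basket's own z axis and vertical above 0.12 rad or height (world z) of basket above 0.012 m).
It fails at once if the fingers press on the basket with more than 40 N (contact force between the fingers and basket above 40 N).
It fails at once if the forceps, the cassette or the card box is moved by more than 30 mm (distance of any of forceps, cassette_3, box_empty_a from where it was at the start of the episode above 0.03 m).
It also fails if it takes over 72 s, if anything falls off the work surface, if the arm or the gripper's body presses on something with over 40 N, if the wrist force passes 120 N, or if a joint passes its speed limit or range.

## Working session

There is one attempt and no reset: what is moved stays moved. The work goes in short steps, Python scripts to look and compute and a tool call to move; the robot and the scene stay as the last step left them, time stands still between calls to the robot, and variables do not carry over. Pictures are saved under pics/ and viewed, at most 10 in all, crops included, and the job is handed in when it is done.

```bash
ls; mkdir -p pics
```

Run:
```python
from workcell import env, cam, status, workorder
import cv2,numpy as np
for n in("scene","top"):
    cv2.imwrite(f"pics/{n}0.png",cam.grab_frame(n)); m=cam.camera_model(n); print(n,m["fx"],m["cx"],m["cy"],m["D"],np.round(m["T"],3).tolist())
print(status.state())
```

```text
pics
workcell.py
scene 479.8336001354936 322.8191660904867 246.12771678108274 [-0.11574772  0.          0.          0.          0.        ] [[-0.729, 0.449, -0.517, 64.685], [-0.684, -0.452, 0.572, 402.471], [0.023, 0.771, 0.637, 620.779], [0.0, 0.0, 0.0, 1.0]]
top 548.1812195354917 331.23842368110917 235.66978490601002 [-0.07209586  0.          0.          0.          0.        ] [[0.023, 0.997, -0.074, 434.004], [-1.0, 0.023, -0.005, -98.149], [-0.003, 0.074, 0.997, 1212.601], [0.0, 0.0, 0.0, 1.0]]
{'time_s': 0.1, 'qpos': array([-7.03013581e+01,  1.83475979e+01,  8.96976689e+01,  1.16531455e-03,
        7.20442111e+01, -1.14628428e+00]), 'qvel': array([ 0.02621308, -0.11874634, -0.20843551,  0.03601952,  0.0140809 ,
       -0.0512503 ]), 'effort': array([ 9.96192684e-04, -4.13332272e+01, -2.32509720e+01,  7.29424506e-02,
        4.22398327e-02, -6.19332877e-05]), 'ee_pos': array([ 204.46322619, -536.94978473,  213.22000554]), 'ee_rot': array([-1.79910562e+02, -2.89778680e-03,  2.08445638e+01]), 'force': array([ 0.82701926, -0.1313548 , -0.05750621]), 'torque': array([ 0.0101181 , -0.04161188, -0.00406061]), 'gripper_force': 0.0, 'gripper_width': 91.24134800565461}
```

View pics/scene0.png

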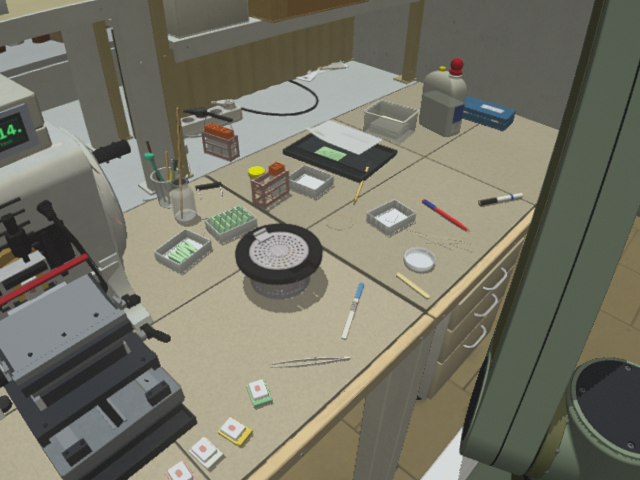

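View pics/top0.png

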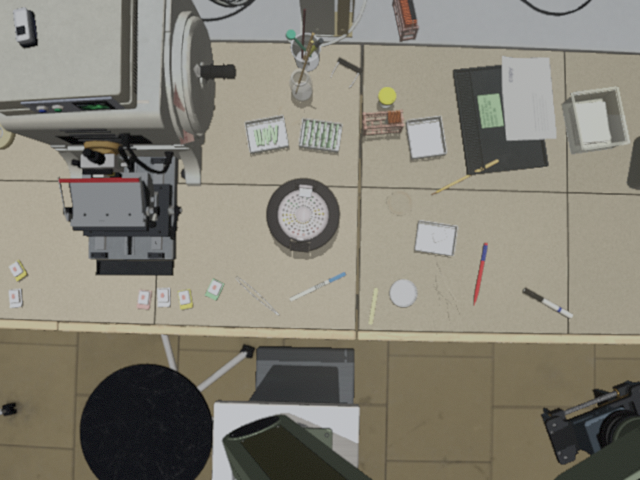

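The basket is at about (303,215) in the top view and (279,253) in the scene view. A grey tab, probably the hinge, is at (305,188) top and (262,236) scene, so the notch is on the robot side. I'll measure the rim and zoom in.

Create h.py:
```python
from workcell import env, cam, status, workorder
import cv2,numpy as np
def ray(n,uv,z):
    m=cam.camera_model(n);K=np.array([[m["fx"],0,m["cx"]],[0,m["fy"],m["cy"]],[0,0,1]])
    p=cv2.undistortPoints(np.array(uv,float).reshape(-1,1,2),K,np.array(m["D"])).reshape(-1,2)
    T=m["T"];d=np.c_[p[:,0],-p[:,1],-np.ones(len(p))]@T[:3,:3].T;o=T[:3,3]
    return (o+d*((z-o[2])/d[:,2])[:,None])[:,:2]
```

Run:
```python
from h import *
from scipy.optimize import least_squares
for n,(u,v) in(("top",(303,215)),("scene",(279,253))):
    im=cv2.imread(f"pics/{n}0.png");g=im.max(2)
    k=(g<60).astype(np.uint8);x0,y0=u-60,v-50
    sub=k[y0:y0+100,x0:x0+120]
    c=max(cv2.findContours(sub,0,1)[0],key=cv2.contourArea).reshape(-1,2)+[x0,y0]
    if n=="scene": c=c[c[:,1]<258]
    P=ray(n,c,72)
    r=least_squares(lambda q:np.hypot(*(P-q[:2]).T)-q[2],[*P.mean(0),78],loss="soft_l1").x
    print(n,r,len(c))
    d=np.hypot(*(P-r[:2]).T)-r[2];a=np.degrees(np.arctan2(*(P-r[:2]).T[::-1]))%360
    print([(int(A),round(float(D),1)) for A,D in sorted(zip(a,d)) if abs(D)>2.5])
for n,u,v in(("top",(305),188),("scene",262,236)): print(ray(n,[(u,v)],74))
a=cv2.resize(cv2.imread("pics/top0.png")[170:260,258:348],(400,400),interpolation=2)
b=cv2.resize(cv2.imread("pics/scene0.png")[210:310,229:329],(400,400),interpolation=2)
o=np.hstack([a,b]);o=(255*(o/255.)**.45).astype(np.uint8)
cv2.imwrite("pics/c.png",o)
```

```text
top [19111.45181467  2247.334396   18746.55275729] 12
[]
scene [559.38560807 -28.1520436   73.02821955] 208
[(3, 3.0), (4, -4.2), (5, -7.7), (6, -11.2), (8, -13.2), (9, -16.6), (11, 2.7), (11, -18.4), (15, -18.6), (18, -18.5), (22, -18.3), (25, -17.9), (28, -19.0), (31, -18.2), (34, -17.3), (37, -18.0), (40, -18.5), (43, -18.9), (46, -19.2), (49, -17.5), (51, -17.5), (55, -19.1), (57, -18.8), (60, 2.8), (60, -18.3), (63, -17.8), (66, -17.1), (203, -16.7), (206, -17.6), (209, 3.2), (209, -16.7), (211, 4.3), (212, -17.4), (213, 3.8), (214, -17.9), (217, 3.1), (217, -18.3), (219, 2.8), (220, -18.5), (221, 2.7), (223, -16.9), (223, 2.7), (225, 2.7), (226, -16.9), (227, 2.9), (229, -18.5), (230, 3.2), (232, -18.2), (232, 3.6), (234, -17.7), (237, -17.2), (241, -18.2), (243, -17.3), (247, -17.9), (250, -18.4), (253, -17.1), (257, -17.2), (260, -17.0), (264, -16.7), (266, 2.9), (267, -16.2), (268, -17.5), (272, -16.7), (272, 3.2), (273, -17.9), (277, -16.8), (278, -17.9), (282, -16.5), (283, -17.4), (286, -15.8), (288, -16.6), (290, -17.4), (293, -15.4), (295, -16.0), (296, -16.6), (298, -17.2), (301, -14.7), (303, -15.1), (304, -15.5), (306, -15.8), (307, 2.8), (308, -16.0), (309, 2.6), (310, -16.2), (312, -16.3), (314, -16.4), (316, -16.3), (318, -16.3), (319, -16.1), (320, 2.7), (321, -15.9), (323, -15.7), (325, -15.4), (327, -15.0), (329, -17.6), (331, -17.1), (332, 2.6), (333, -16.5), (335, -15.9), (335, -5.8), (336, -8.7), (336, -15.2), (337, -11.6), (349, 3.0), (352, 2.6)]
[[617.23656523 -35.01493496]]
[[607.16214235 -31.570029  ]]
```

View pics/c.png

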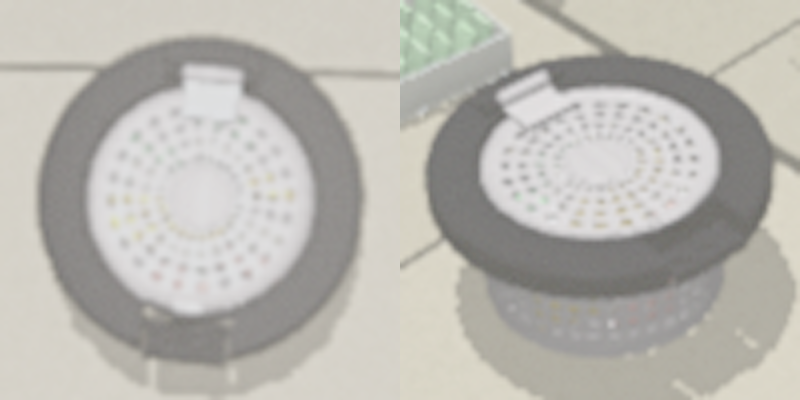

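Left crop (top view): the rim circle is centred at about (200,199). The hinge tab is at (213,85), and the notch shows between (147,335) and (230,335). The right crop agrees, with the notch at lower right.

Run:
```python
from h import *
from scipy.optimize import least_squares
im=cv2.imread("pics/top0.png");g=im.max(2)
k=(g<75).astype(np.uint8); k[:172]=0;k[258:]=0;k[:,:262]=0;k[:,345:]=0
c=max(cv2.findContours(k,0,1)[0],key=cv2.contourArea).reshape(-1,2)
P=ray("top",c,72)
r=least_squares(lambda q:np.hypot(*(P-q[:2]).T)-q[2],[*P.mean(0),78],loss="soft_l1").x;print(r,len(c))
C=ray("top",[(303-.4,214.8-.4)],72)[0];print(C)
f=lambda x,y:(258+x*.225-.4,170+y*.225-.4)
H=ray("top",[f(213,85)],73)[0];N=ray("top",[f(147,335),f(230,335)],70)
for c0 in(C,r[:2]):
  for q in(H,*N,N.mean(0)):
    d=q-c0;print(np.round(d,1),np.hypot(*d),np.degrees(np.arctan2(d[1],d[0])))
# scene view rim: upper outline
im=cv2.imread("pics/scene0.png");g=(im.max(2)<75).astype(np.uint8)
g[:215]=0;g[300:]=0;g[:,:230]=0;g[:,328:]=0
c=max(cv2.findContours(g,0,1)[0],key=cv2.contourArea).reshape(-1,2);c=c[c[:,1]<254]
P=ray("scene",c,72);e=least_squares(lambda q:np.hypot(*(P-q[:2]).T)-78,P.mean(0),loss="soft_l1").x
g2=lambda x,y:(229+x*.25-.4,210+y*.25-.4)
print("scene C",e)
for q in ray("scene",[g2(530,100)[0:2] if 0 else g2(135,100),g2(300,235)],73): print(q-e,np.degrees(np.arctan2(*(q-e)[::-1])))
# others
```

```text
[561.45100633 -31.17453379  74.85762553] 213
[561.64499648 -31.40870956]
[54.2 -4.7] 54.44254121474429 -4.948037001703149
[-64.5  23.3] 68.61724075768542 160.16985571836557
[-63.6 -15.7] 65.55289657236642 -166.10767248481253
[-64.1   3.8] 64.202622586215 176.63448412577864
[54.4 -4.9] 54.65643567808701 -5.175066740593903
[-64.4  23. ] 68.35548819912498 160.29934301233786
[-63.4 -16. ] 65.42137943172173 -165.8677891107835
[-63.9   3.5] 63.99560597947491 176.8335863458306
scene C [557.27246408 -26.48019764]
[53.55415607 -9.07902457] -9.621858690198614
[-65.62277799   2.84103116] 177.52102068679608
```

Basket centre is about (560.5, -30.5), with the notch at about 176° and the hinge opposite. I'll set tool x toward the hinge (yaw -4.5), close the fingers, then move above the rim about 36° to the side of the notch.

jog_arm(rows=[[[0,0,0,0,0,6.35],[0,0,0,0,0,6.35],[0,0,0,0,0,6.35],[0,0,0,0,0,6.35],[18,-35,0,0,0,0],[18,-35,0,0,0,0],[18,-35,0,0,0,0],[18,-35,0,0,0,0]]], jaw=0, grip_n=10)

```text
time_s: 0.9
ee_pos: [287.8, -402.0, 213.5]
ee_rot: [-180.0, 0.0, -4.6]
force: [-0.1, -1.0, 0.6]
gripper_width: 30.2
gripper_force: 0.0
```

jog_arm(rows=[[[18,-35,0,0,0,0],[18,-35,0,0,0,0],[18,-35,0,0,0,0],[18,-35,0,0,0,0],[18,-35,0,0,0,0],[18,-35,0,0,0,0],[18,-35,0,0,0,0],[0,0,0,0,0,0]]])

```text
time_s: 1.7
ee_pos: [434.2, -166.0, 213.6]
ee_rot: [-179.9, -0.0, -4.3]
force: [0.3, -0.7, 0.3]
gripper_width: 0.8
gripper_force: 0.0
```

jog_arm(rows=[[[18,-33.4,0,0,0,0],[18,-33.4,0,0,0,0],[18,-33.4,0,0,0,0],[0,0,33,0,0,0],[0,0,33,0,0,0],[0,0,33,0,0,0],[0,0,30,0,0,0],[0,0,0,0,0,0]]])

```text
time_s: 2.5
ee_pos: [490.7, -73.9, 81.3]
ee_rot: [-180.0, 0.6, -4.6]
force: [-0.1, 0.0, -0.1]
gripper_width: 0.4
gripper_force: 0.0
```

Run:
```python
from h import *
a=cam.grab_frame("top")[150:280,230:380];b=cam.grab_frame("scene")[170:310,200:360]
o=np.hstack([cv2.resize(a,(400,347)),cv2.resize(b,(397,347))]);cv2.imwrite("pics/d.png",(255*(o/255.)**.5).astype(np.uint8))
```

```text
(no output)
```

View pics/d.png

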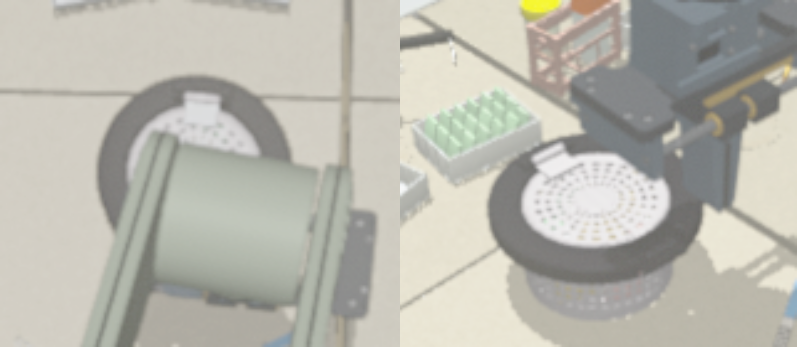

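The picture shows the closed tip at about (715,205), just above the rim on the right of the notch. I'll correct by a few mm and step down slowly.

jog_arm(rows=[[[5,-5,3,0,0,0],[0,0,2,0,0,0],[0,0,1,0,0,0],[0,0,1,0,0,0],[0,0,0,0,0,0]]])

```text
time_s: 3.1
ee_pos: [499.7, -69.1, 78.1]
ee_rot: [180.0, -0.0, -4.6]
force: [0.2, -0.4, -0.4]
gripper_width: 0.3
gripper_force: 0.0
```

jog_arm(rows=[[[0,0,1,0,0,0],[0,0,1,0,0,0],[0,0,0,0,0,0],[0,0,0,0,0,0]]])

```text
time_s: 3.5
ee_pos: [499.7, -69.2, 75.9]
ee_rot: [180.0, 0.0, -4.6]
force: [1.0, 0.2, -0.3]
gripper_width: 1.2
gripper_force: 0.0
```

jog_arm(rows=[[[0,0,1,0,0,0],[0,0,1,0,0,0],[0,0,1,0,0,0],[0,0,0,0,0,0]]])

```text
time_s: 3.9
ee_pos: [499.6, -69.1, 72.8]
ee_rot: [180.0, 0.0, -4.6]
force: [0.4, 0.6, -0.3]
gripper_width: 0.4
gripper_force: 0.0
```

jog_arm(rows=[[[0,0,1,0,0,0],[0,0,0,0,0,0]]])

```text
time_s: 4.1
ee_pos: [499.8, -69.2, 72.3]
ee_rot: [180.0, -0.0, -4.6]
force: [-0.5, -0.3, 3.2]
gripper_width: 0.2
gripper_force: 1.5
```

Contact at z 72.3 with 3.2 N. I'll hold there, then feel along toward the notch.

jog_arm(rows=[[[0,0,0,0,0,0],[0,0,0,0,0,0],[0,0,0,0,0,0],[0,0,0,0,0,0],[0,0,0,0,0,0]]])

```text
time_s: 4.6
ee_pos: [499.8, -69.2, 72.2]
ee_rot: [180.0, -0.0, -4.6]
force: [-1.3, 0.4, 5.3]
gripper_width: 0.4
gripper_force: 2.7
```

jog_arm(rows=[[[-2,-3,0,0,0,0],[-2,-3,0,0,0,0],[-2,-3,0,0,0,0],[-2,-3,0,0,0,0]]])

```text
time_s: 5.0
ee_pos: [493.3, -56.6, 72.2]
ee_rot: [180.0, -0.1, -4.5]
force: [1.5, -3.0, 3.9]
gripper_width: 0.2
gripper_force: 2.0
```

jog_arm(rows=[[[-1.5,-4,0,0,0,0],[-1.5,-4,0,0,0,0],[-1.5,-4,0,0,0,0],[-1.5,-4,0,0,0,0]]])

```text
time_s: 5.4
ee_pos: [488.1, -40.1, 72.1]
ee_rot: [180.0, -0.0, -4.5]
force: [1.0, -4.5, 4.4]
gripper_width: 0.4
gripper_force: 2.3
```

jog_arm(rows=[[[-1.5,-4,0,0,0,0],[-1.5,-4,0,0,0,0],[-1,-3,0,0,0,0]]])

```text
time_s: 5.7
ee_pos: [483.3, -27.8, 71.1]
ee_rot: [-180.0, 0.2, -4.6]
force: [0.1, -0.4, 0.1]
gripper_width: 0.7
gripper_force: 0.0
```

jog_arm(rows=[[[-1,-3,0,0,0,0],[0,0,0,0,0,0],[0,0,0,0,0,0]]])

```text
time_s: 6.0
ee_pos: [483.9, -25.6, 71.7]
ee_rot: [-180.0, 0.0, -4.5]
force: [0.9, -0.1, 0.8]
gripper_width: 0.4
gripper_force: 0.0
```

The force vanished, so the tip is over the notch. Now pressing down.

jog_arm(rows=[[[0,-1,1,0,0,0],[0,0,1,0,0,0],[0,0,1,0,0,0],[0,0,1,0,0,0],[0,0,0,0,0,0]]])

```text
time_s: 6.5
ee_pos: [484.1, -24.8, 67.8]
ee_rot: [180.0, 0.0, -4.6]
force: [0.6, -1.2, -0.7]
gripper_width: 0.5
gripper_force: 0.0
```

jog_arm(rows=[[[0,0,1,0,0,0],[0,0,1,0,0,0],[0,0,1,0,0,0],[0,0,1,0,0,0],[0,0,0,0,0,0]]])

```text
time_s: 7.0
ee_pos: [483.9, -24.8, 64.0]
ee_rot: [180.0, 0.0, -4.6]
force: [-0.7, 0.2, 3.5]
gripper_width: 0.4
gripper_force: 1.5
```

jog_arm(rows=[[[0,0,1.5,0,0,0],[0,0,1.5,0,0,0],[0,0,1,0,0,0],[0,0,0,0,0,0]]])

```text
time_s: 7.4
ee_pos: [483.3, -24.7, 61.0]
ee_rot: [180.0, 0.1, -4.6]
force: [-6.3, 0.4, 14.4]
gripper_width: 0.2
gripper_force: 7.0
```

jog_arm(rows=[[[0,0,1,0,0,0],[0,0,0,0,0,0],[0,0,0,0,0,0]]])

```text
time_s: 7.7
ee_pos: [483.4, -24.7, 60.7]
ee_rot: [180.0, 0.1, -4.6]
force: [-8.0, 0.1, 19.6]
gripper_width: 0.4
gripper_force: 10.0
```

Run:
```python
from h import *
b=cam.grab_frame("scene")[170:310,200:380]
cv2.imwrite("pics/e.png",(255*(cv2.resize(b,(720,560),interpolation=2)/255.)**.5).astype(np.uint8))
```

```text
(no output)
```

View pics/e.png

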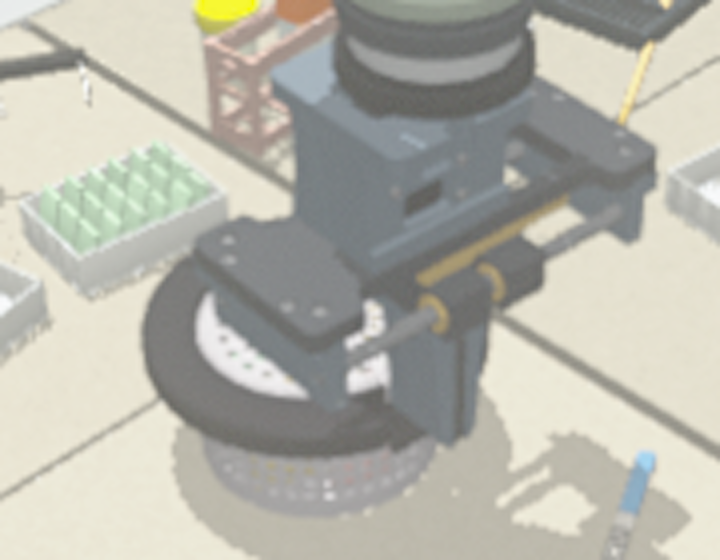

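The lid state is hidden by the gripper. At 19.6 N I shouldn't press harder, so I'll lift and check whether it popped.

jog_arm(rows=[[[0,0,-5,0,0,0],[-5,0,-10,0,0,0],[-20,0,-10,0,0,0],[-30,0,-10,0,0,0],[-30,0,0,0,0,0],[-20,0,0,0,0,0],[0,0,0,0,0,0]]])

```text
time_s: 8.45
ee_pos: [376.6, -16.2, 93.8]
ee_rot: [180.0, 0.1, -4.6]
force: [-0.8, -0.4, 0.3]
gripper_width: 0.6
gripper_force: 0.0
```

Run:
```python
from h import *
b=cam.grab_frame("scene")[170:310,200:380]
cv2.imwrite("pics/f.png",(255*(cv2.resize(b,(720,560),interpolation=2)/255.)**.5).astype(np.uint8))
```

```text
(no output)
```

View pics/f.png

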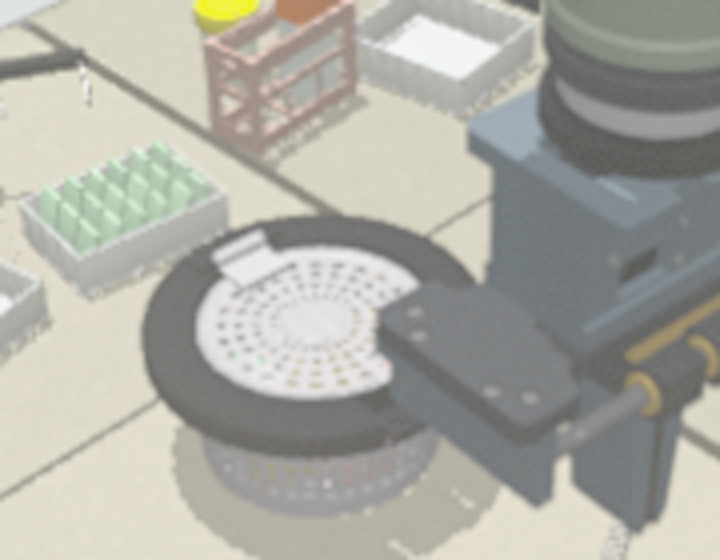

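The lid is still shut: it is flat at (310,320), with the notch at (385,400), and the basket hasn't moved. The finger's inner edge probably bore near the pad's pivot, so I'll press about 6 mm further out.

jog_arm(rows=[[[34,0.5,0,0,0,0],[34,0,0,0,0,0],[32,0,0,0,0,0],[0,0,10,0,0,0],[0,0,10,0,0,0],[0,0,0,0,0,0],[0,0,0,0,0,0]]])

```text
time_s: 9.2
ee_pos: [478.1, -24.8, 73.4]
ee_rot: [180.0, 0.1, -4.6]
force: [-1.0, 0.3, 1.1]
gripper_width: 0.7
gripper_force: 0.0
```

jog_arm(rows=[[[0,0,3,0,0,0],[0,0,3,0,0,0],[0,0,2,0,0,0],[0,0,0,0,0,0],[0,0,0,0,0,0]]])

```text
time_s: 9.7
ee_pos: [479.2, -24.9, 66.0]
ee_rot: [180.0, -0.0, -4.6]
force: [-0.6, 0.6, 0.3]
gripper_width: 0.5
gripper_force: 0.0
```

jog_arm(rows=[[[0,0,1,0,0,0],[0,0,1,0,0,0],[0,0,1,0,0,0],[0,0,0,0,0,0]]])

```text
time_s: 10.1
ee_pos: [478.9, -24.9, 63.0]
ee_rot: [180.0, 0.0, -4.6]
force: [-1.7, -0.3, 3.2]
gripper_width: -0.1
gripper_force: 1.9
```

jog_arm(rows=[[[0,0,1,0,0,0],[0,0,0,0,0,0]]])

```text
time_s: 10.3
ee_pos: [478.7, -24.8, 61.9]
ee_rot: [180.0, 0.1, -4.6]
force: [-3.9, 0.7, 4.2]
gripper_width: 0.8
gripper_force: 2.4
```

Much softer here. Continuing.

jog_arm(rows=[[[0,0,1,0,0,0],[0,0,1,0,0,0],[0,0,0,0,0,0]]])

```text
time_s: 10.6
ee_pos: [478.5, -24.8, 60.7]
ee_rot: [180.0, 0.1, -4.6]
force: [-4.9, -0.4, 13.4]
gripper_width: 0.4
gripper_force: 6.4
```

jog_arm(rows=[[[0,0,1,0,0,0],[0,0,0,0,0,0]]])

```text
time_s: 10.8
ee_pos: [478.6, -24.8, 60.1]
ee_rot: [180.0, 0.0, -4.6]
force: [-5.8, 0.0, 16.0]
gripper_width: 0.7
gripper_force: 8.2
```

It stiffens again at the same depth, which suggests the flat tip lies flush on the pad and bears on its inner part. I'll move out another 7 mm so only the pad's outer edge is pressed.

jog_arm(rows=[[[0,0,-6,0,0,0],[-3.5,0,0,0,0,0],[-3.5,0,0,0,0,0],[0,0,2,0,0,0],[0,0,2,0,0,0],[0,0,1,0,0,0],[0,0,0,0,0,0]]])

```text
time_s: 11.5
ee_pos: [471.9, -24.3, 60.0]
ee_rot: [180.0, 0.0, -4.6]
force: [-1.2, 0.4, 8.4]
gripper_width: 0.4
gripper_force: 3.9
```

jog_arm(rows=[[[0,0,1,0,0,0],[0,0,1,0,0,0],[0,0,0,0,0,0]]])

```text
time_s: 11.8
ee_pos: [472.0, -24.3, 58.5]
ee_rot: [180.0, 0.0, -4.6]
force: [-2.9, 1.2, 11.3]
gripper_width: 0.4
gripper_force: 6.1
```

Depth is 13.7 mm at 11 N, past the release point. I'll back off outward and look.

jog_arm(rows=[[[0,0,-5,0,0,0],[-5,0,-10,0,0,0],[-20,0,-10,0,0,0],[-30,0,-20,0,0,0],[-30,0,-30,0,0,0],[-20,0,-20,0,0,0],[0,0,0,0,0,0]]])

```text
time_s: 12.5
ee_pos: [365.9, -15.8, 154.6]
ee_rot: [180.0, -0.1, -4.6]
force: [0.4, 0.7, 0.6]
gripper_width: 0.5
gripper_force: 0.0
```

Run:
```python
from h import *
b=cam.grab_frame("scene")[140:310,180:400]
cv2.imwrite("pics/g.png",(255*(cv2.resize(b,(720,556),interpolation=2)/255.)**.5).astype(np.uint8))
```

```text
(no output)
```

View pics/g.png

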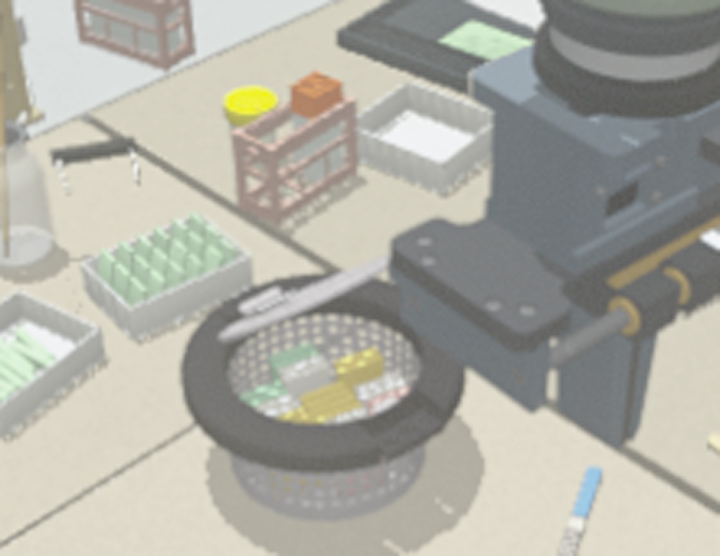

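The lid has sprung up to about 0.7 rad: it shows edge-on from (225,330) to (390,265), with the catch back up. I'll lower to tip z≈125 and push along tool x against the free edge.

jog_arm(rows=[[[0,0,15,0,0,0],[0,0,14,0,0,0],[30,0,0,0,0,0],[30,0,0,0,0,0],[30,0,0,0,0,0],[30,0,0,0,0,0],[15,0,0,0,0,0],[0,0,0,0,0,0]]])

```text
time_s: 13.35
ee_pos: [504.1, -26.9, 121.9]
ee_rot: [180.0, 0.1, -4.6]
force: [-0.9, -0.3, -0.3]
gripper_width: 0.5
gripper_force: 0.0
```

jog_arm(rows=[[[10,0,0,0,0,0],[10,0,0,0,0,0],[10,0,0,0,0,0],[10,0,0,0,0,0]]])

```text
time_s: 13.75
ee_pos: [541.7, -29.8, 123.9]
ee_rot: [180.0, 0.1, -4.6]
force: [-1.2, -1.3, 0.5]
gripper_width: 0.4
gripper_force: 0.6
```

jog_arm(rows=[[[10,0,0,0,0,0],[10,0,0,0,0,0],[10,0,0,0,0,0]]])

```text
time_s: 14.05
ee_pos: [573.1, -32.4, 124.0]
ee_rot: [180.0, -0.1, -4.6]
force: [-0.3, 0.5, -0.4]
gripper_width: 0.5
gripper_force: 0.2
```

jog_arm(rows=[[[8,0,0,0,0,0],[8,0,0,0,0,0],[8,0,0,0,0,0],[8,0,0,0,0,0],[0,0,0,0,0,0]]])

```text
time_s: 14.55
ee_pos: [605.0, -34.9, 123.9]
ee_rot: [180.0, -0.1, -4.6]
force: [-1.2, -0.6, -0.2]
gripper_width: 0.3
gripper_force: 0.0
```

jog_arm(rows=[[[6,0,0,0,0,0],[6,0,0,0,0,0],[3,0,0,0,0,0],[0,0,0,0,0,0],[0,0,0,0,0,0]]])

```text
time_s: 15.05
ee_pos: [617.6, -35.9, 123.3]
ee_rot: [180.0, 0.2, -4.6]
force: [-3.5, 0.2, -1.8]
gripper_width: 0.3
gripper_force: 1.6
```

The lid is at its stop. Backing away.

jog_arm(rows=[[[-20,0,0,0,0,0],[-40,0,0,0,0,0],[-40,0,0,0,0,0],[-40,0,0,0,0,0],[-40,0,-20,0,0,0],[-40,0,-20,0,0,0],[0,0,-20,0,0,0],[0,0,0,0,0,0]]])

```text
time_s: 15.85
ee_pos: [402.0, -18.7, 187.3]
ee_rot: [180.0, -0.6, -4.6]
force: [0.8, 0.1, 0.9]
gripper_width: 1.2
gripper_force: 0.0
```

Run:
```python
from h import *
b=cam.grab_frame("scene")[140:310,180:400];a=cam.grab_frame("top")[150:310,190:350]
o=np.hstack([cv2.resize(b,(450,348)),cv2.resize(a,(348,348))])
cv2.imwrite("pics/i.png",(255*(o/255.)**.5).astype(np.uint8))
```

```text
(no output)
```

View pics/i.png

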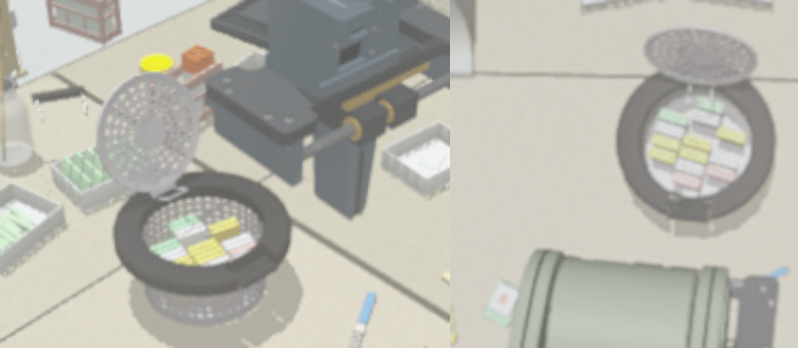

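The lid stands open past upright at (150,130), the basket is in place and upright, and the robot is clear.

```bash
python3 -c "
from workcell import env, cam, status, workorder
print(workorder.job_done())"
```

```text
the job is handed in; nothing more can be done
None
```

I found the notch by feel, pressed the catch until the lid sprang up, and pushed the lid back to its stop, where it stayed open with the basket in place; the job is handed in, but no verdict was returned.

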